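Index the specimen table to its next hole

ROBOT

A 6-joint arm with a two-finger parallel gripper is mounted at the origin on the work surface. World frame = base frame: x ahead of the robot, y to its left, z up, the work surface at z = 0. Lengths are in m, angles in rad, forces in N, time in s.
With the tool pointing down it reaches from about 0.35 to 0.85 m from the base axis. Payload 8.1 kg.
Tool frame: the origin (TCP) lies on the centre line of the jaws, within the pads' length; the fingertips stand 19 mm ahead of it and the grasp point (between the pads) is the TCP (robot.tips_ahead is the distance from the TCP to the fingertips, in m); y points along the fingers, z is the direction in which the jaws open and shut, and the axes are right-handed (so a half turn about y gives the same grasp; the last joint's range is limited). The gripper opens to 93 mm and grips with 3 to 60 N. Pads are 15 mm wide; open, the fingers measure 128 mm over their backs; the gripper's body (75 mm by 188 mm) begins 65 mm behind the grasp point.
Start: joints at [-1.394, 0.13, 1.488, -0, 1.523, -0.085], TCP at [0.155, -0.58, 0.201] pointing down, gripper open.
Joint ranges: [-2.96, 2.96], [-0.89, 2.26], [0.02, 2.5], [-1.34, 4.48], [0, 2.73], [-2.66, 2.66]. Speed limits (rad/s): [2.39, 2.39, 2.79, 3.14, 3.14, 3.14].

INTERFACE

Orientations are given as a rotation vector (axis times angle).
In Python, from plant import robot, imaging, models gives the robot as it stands.
- The arm moves only by the tool carry_out, never from a script. Its argument "motion" is one flat list of numbers, 7 for each row, row after row: the shift along the tool's x, y, z in m, then the turn, a rotation vector about the tool's x, y, z in degrees, then the opening, from -1 (shut) to 1 (fully open). A call has exactly 5 rows; each row shifts and turns the pose as measured when the row begins, along the tool's axes as they then stand; what a row does not reach is not made up. A row lasts 1/10 s, in which the tool goes at most 50 mm and 8.59 degrees, less where a joint would pass 70% of its speed; a pose out of reach is approached as far as the arm can. A call is refused whole if a number of a shift passes 0.05 or a number of a turn 8.59, either way. A call with a gripper value outside its range is refused whole. The fingers move at their own pace and stop on an object; "squeeze" is the grip in N (left out, the last holds). Time passes only in rows, so rows that do not move let the fingers close, or fill a call up. It gives the time, the measured TCP pose, the force and the opening at its end, in the units of the state.
- robot.read_state(): the state, without advancing time (a new reading comes with each control period).
- imaging.read_camera(name): name is "side" or "top"; returns the picture (384x512x3 uint8, blue, green, red); there is no depth.
- imaging.camera_model(name): a dict with "K" (3x3 intrinsics, pixels), "position" and "orientation" of the camera in the world. Camera axes: x right, y down, z forward; pixel columns grow to the right and rows downward; lengths in m; the calibration is good to about 2 mm. A picture is of the moment at which its call begins. camera_model takes no time and is no camera call.
- robot.close_job(): hands the job in, once; it reports no verdict.
Trained networks look in the newest picture that a camera, given by its name, has taken for a name from the list of things; names that differ only in an ending like _2 or _b are one class to them, and where a whole thing is asked for, a point or a joint stands for the part that bears it (a point fixed in the world has none). Each returns a list of dicts, best first, with "confidence" (0 to 1); they miss things now and then, are a little off and sometimes report something else, mostly with a low value. They report only what shows in the picture. A call takes as long as a camera call.
- models.outline_of(camera, thing): "pixels" (384x512 bool, what is visible of it) and "pixel" ([column, row] in pixels, amid what is visible of it).
The state is a dict: "t": time; "q": joint angles; "dq": joint speeds; "joint_torque": joint torques, N m; "tool_pos": TCP position; "orientation": TCP orientation; "force": force on the tool from outside, world axes, zero at the start; "wrist_torque": the same for the moment, N m; "opening": finger opening in m.
Only numpy, scipy, OpenCV 4.12 (cv2) and the standard library are available. Lean on these libraries where they do the work, as an engineer would, in place of code of your own. Each camera call takes 0.05 s, during which the arm holds its last target.

TASK

Index the specimen table by one station, clockwise as seen from above, so that the next specimen comes under the hardness probe: with the fingertips press the spring plunger on the table's rim straight down, drag it round with the table to the next hole of the fixed ring, and let it spring fully up into that hole. Do not turn the table backwards or on past that hole. Only press and push: do not grip the plunger, do not touch the specimens or the probe and its stand, and leave everything else on the bench where it is.

Things in the scene. Friction and masses are not known exactly. Their poses are not given: they have to be found in the camera images.
- plunger_top (a point): centre of the top face of the index plunger's head: a black round head 32 mm across, 9 mm thick, 118 mm above the bench when up, over a steel housing (33 mm across, top 95 mm up) on the dark lug (40 mm wide, top 78 mm up) at the turntable's rim. It is pressed straight down and travels with the turntable, 118 mm from its axis. Nearest specimen edges are 55 mm from its centre
- plunger (a joint): how far the plunger is pressed in (m): 0 fully up, locked in a hole; 0.012 bottom stop. Spring: about 3 N at first movement, 7 N at the bottom. The collar has left the hole at 0.008; from there to 0.012 the table can turn. Let go between holes it stays at 0.008, riding under the ring, and springs up at the next hole (the tapered collar draws the table in over the last 4 mm)
- table_axis (a point): point on the turntable's vertical axis at its top face, 80 mm above the bench. The turntable is an aluminium disc 200 mm across, 16 mm thick, with six low-lipped seats, five of them holding specimens, and the lug with the plunger on its rim. It turns on a grey cast base fixed to the bench (foot 300 mm across)
- turntable (a joint): angle the turntable has turned (rad), positive clockwise seen from above; 0 at the start, with the plunger in a hole. Holes are 60 degrees (1.047 rad) apart. With the plunger in, it takes about 1 to 1.5 N sideways at the plunger's head to turn it (a fingertip pressed on the head drags it by friction), and it stays where it is left
- next_hole (a point): centre of the next hole clockwise, at the top face of the fixed index ring, 58 mm above the bench. The ring is a steel plate 278 mm across under the turntable's rim, with six 18 mm holes on a circle of 118 mm radius joined by a narrow slot; the plunger's collar sits in a hole from below. Once indexed, the plunger's head stands plumb above this point
- probe_tip (a point): lower tip of the hardness probe, 128 mm above the bench, hanging over one seat on the far side of the table. A grey arm 215 mm up carries it from a steel column, 28 mm across and 302 mm high, that stands 192 mm from the turntable's axis, 50 degrees counter-clockwise (seen from above) of the direction from table_axis to probe_tip
- specimen1_mid (a point): centre (half-way up) of a metallographic mount: a resin disc 30 mm across and 20 mm high with a polished metal section on top, standing upright in a seat of the turntable, 62 mm from its axis; top 100 mm above the bench
- specimen2_mid (a point): centre (half-way up) of a metallographic mount: a resin disc 30 mm across and 20 mm high with a polished metal section on top, standing upright in a seat of the turntable, 62 mm from its axis; top 100 mm above the bench
- specimen3_mid (a point): centre (half-way up) of a metallographic mount: a resin disc 30 mm across and 20 mm high with a polished metal section on top, standing upright in a seat of the turntable, 62 mm from its axis; top 100 mm above the bench
- specimen4_mid (a point): centre (half-way up) of a metallographic mount: a resin disc 30 mm across and 20 mm high with a polished metal section on top, standing upright in a seat of the turntable, 62 mm from its axis; top 100 mm above the bench
- specimen5_mid (a point): centre (half-way up) of a metallographic mount: a resin disc 30 mm across and 20 mm high with a polished metal section on top, standing upright in a seat of the turntable, 62 mm from its axis; top 100 mm above the bench
- ref_block_mid (a point): bystander: steel hardness reference disc 60 mm across, 12 mm high, lying near the base; the point is half-way up its middle
- tweezers_mid (a point): bystander: steel tweezers 130 mm long, lying near the base, 8 mm high; the point is half-way up its middle
- pen_mid (a point): bystander: pen 140 mm long, lying on the bench, 12 mm high; the point is half-way up its middle
- hex_driver_mid (a point): bystander: screwdriver 170 mm long, lying on the bench, 26 mm high; the point is half-way up its middle
- dish_mid (a point): bystander: shallow glass dish 90 mm across, 16 mm high; the point is half-way up its middle
- loupe_mid (a point): bystander: standing black loupe 42 mm across, 46 mm high, near the base; the point is half-way up its middle
- wash_bottle_mid (a point): bystander: white bottle 64 mm across, 150 mm high, upright; the point is half-way up its middle

How it is judged:
On the way, in this order (a step that is already met when the one before it is completed fails the run):
1. the fingers press the plunger in until its collar has left the starting hole (value of joint plunger above 0.0072 m and value of joint turntable below 0.15 rad and contact force between the fingers and plunger above 1 N), for 0.05 s.
2. the table has turned clockwise half-way to the next hole (value of joint turntable above 0.5 rad and value of joint plunger above 0.006 m), for 0.05 s.
At the end, for the whole second after the job is handed in: the turntable stands still one hole (60 degrees, within 1.4 degrees) clockwise of its start with the plunger sprung up to within 1.5 mm of its top position, and all five specimens still stand in their seats (centre height within 3 mm, distance from the axis within 5 mm) (value of joint turntable between 1.022 and 1.072 rad and value of joint plunger below 0.0015 m and angular speed of turntable below 0.03 rad/s and height (world z) of specimen1_mid between 0.087 and 0.093 m and horizontal distance between specimen1_mid and table_axis between 0.057 and 0.067 m and height (world z) of specimen2_mid between 0.087 and 0.093 m and horizontal distance between specimen2_mid and table_axis between 0.057 and 0.067 m and height (world z) of specimen3_mid between 0.087 and 0.093 m and horizontal distance between specimen3_mid and table_axis between 0.057 and 0.067 m and height (world z) of specimen4_mid between 0.087 and 0.093 m and horizontal distance between specimen4_mid and table_axis between 0.057 and 0.067 m and height (world z) of specimen5_mid between 0.087 and 0.093 m and horizontal distance between specimen5_mid and table_axis between 0.057 and 0.067 m); the robot touches nothing.
It fails at once if the table is turned backwards (counter-clockwise) by more than 0.15 rad, or on past the next hole by more than 0.3 rad (value of joint turntable below -0.15 rad or value of joint turntable above 1.35 rad).
It fails at once if the plunger's head is gripped between the fingers (z of the grasp point in the frame of plunger_top below 0.009 m and horizontal distance between the grasp point and plunger_top below 0.014 m and contact force between the fingers and plunger above 0.5 N).
It fails at once if a specimen is touched, lifted or knocked out of its seat (contact force between any of the fingers, the arm and specimen1 above 0.3 N or contact force between any of the fingers, the arm and specimen2 above 0.3 N or contact force between any of the fingers, the arm and specimen3 above 0.3 N or contact force between any of the fingers, the arm and specimen4 above 0.3 N or contact force between any of the fingers, the arm and specimen5 above 0.3 N or height (world z) of any of specimen1_mid, specimen2_mid, specimen3_mid, specimen4_mid, specimen5_mid above 0.096 m).
It fails at once if the probe or its stand is touched with more than 1 N (contact force between any of the fingers, the arm and stand above 1 N).
It fails at once if another thing on the bench is moved by more than 20 mm (distance of any of ref_block_mid, tweezers_mid, pen_mid, hex_driver_mid, dish_mid, loupe_mid, wash_bottle_mid from where it was at the start of the episode above 0.02 m).
It also fails if it takes over 43 s, if anything falls off the work surface, if the arm or the gripper's body presses on something with over 40 N, if the wrist force passes 120 N, or if a joint passes its speed limit or range.

## Working session

There is one attempt and no reset: what is moved stays moved. The work goes in short steps, Python scripts to look and compute and a tool call to move; the robot and the scene stay as the last step left them, time stands still between calls to the robot, and variables do not carry over. Pictures are saved under pics/ and viewed, and the job is handed in when it is done.

Besides the shell and the picture viewer there is one more tool, called after "Emit:" as name(argument=value, ...) on one line, values as JSON. carry_out: Moves the arm, as the interface text tells. Its arguments: {"type":"object","properties":{"motion":{"type":"array","items":{"type":"number"}},"squeeze":{"type":"number"}},"required":["motion"]}

```bash
ls; mkdir -p pics; cat > a.py <<'E'
from plant import robot, imaging, models
import cv2
s=robot.read_state(); print(s)
for c in ("side","top"):
    im=imaging.read_camera(c); cv2.imwrite(f"pics/{c}0.png",im)
    m=imaging.camera_model(c); print(c,m)
    for t in ("plunger_top","table_axis","turntable","next_hole","probe_tip","plunger"):
        r=models.outline_of(c,t)
        for d in r[:2]: print(t,d["confidence"],d["pixel"],d["pixels"].sum())
E
python3 a.py
```

```text
pics
{'t': 0.0, 'q': array([-1.39439840e+00,  1.31127134e-01,  1.48929655e+00, -2.24655063e-05,
        1.52303424e+00, -8.53994892e-02]), 'dq': array([-6.17687674e-04, -1.37753271e-03,  5.00127537e-04,  2.49637574e-04,
       -9.47358233e-05,  2.53092759e-03]), 'joint_torque': array([-1.25844530e-03, -5.59843147e+01, -4.91760027e+01,  7.67067284e-02,
        3.58647597e-02, -1.71730885e-04]), 'tool_pos': array([ 0.15519358, -0.57893523,  0.19949835]), 'orientation': array([-0.27418246,  2.08372949, -2.0798191 ]), 'force': array([0.13101383, 0.28486504, 1.0677843 ]), 'wrist_torque': array([ 0.05527996,  0.01095839, -0.04270122]), 'opening': 0.09281283890079729}
side {'K': array([[358.92148084,   0.        , 252.63458406],
       [  0.        , 358.92148084, 190.93642117],
       [  0.        ,   0.        ,   1.        ]]), 'position': array([ 0.40566771, -0.87828521,  0.71161802]), 'orientation': array([-2.1598804 ,  0.19749142, -0.07220877])}
table_axis 0.86 [293.4, 227.4] 8657
turntable 0.6 [271.8, 224.5] 2424
next_hole 0.7 [295.8, 226.2] 8644
probe_tip 0.92 [319.8, 163.5] 2085
probe_tip 0.35 [231.1, 148.6] 123
top {'K': array([[420.84944905,   0.        , 254.55496696],
       [  0.        , 420.84944905, 201.06782371],
       [  0.        ,   0.        ,   1.        ]]), 'position': array([ 0.41578887, -0.01439983,  1.66196095]), 'orientation': array([-2.18043564,  2.19105673, -0.03977776])}
plunger_top 0.49 [279.3, 173.2] 5216
table_axis 0.63 [300.5, 169.0] 47
table_axis 0.59 [281.6, 170.0] 5198
turntable 0.87 [287.3, 180.4] 2010
next_hole 0.81 [283.0, 174.1] 5324
probe_tip 0.63 [266.0, 135.9] 772
```

```bash
python3 -c "
import cv2
a=cv2.imread('pics/side0.png');b=cv2.imread('pics/top0.png')
cv2.imwrite('pics/s1.png',cv2.resize(a[120:310,180:430],None,fx=3.15,fy=3.15,interpolation=cv2.INTER_CUBIC))
cv2.imwrite('pics/t1.png',cv2.resize(b[90:260,180:380],None,fx=3.5,fy=3.5,interpolation=cv2.INTER_CUBIC))"
```

```text
(no output)
```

View pics/side0.png

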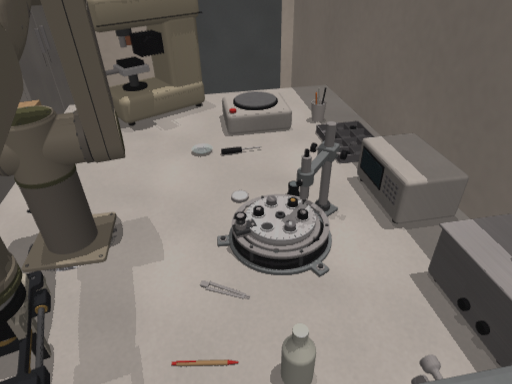

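View pics/top0.png

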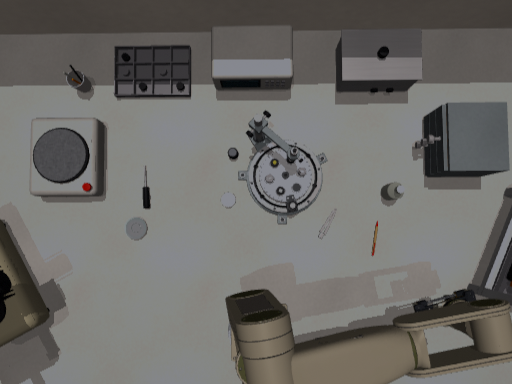

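View pics/s1.png

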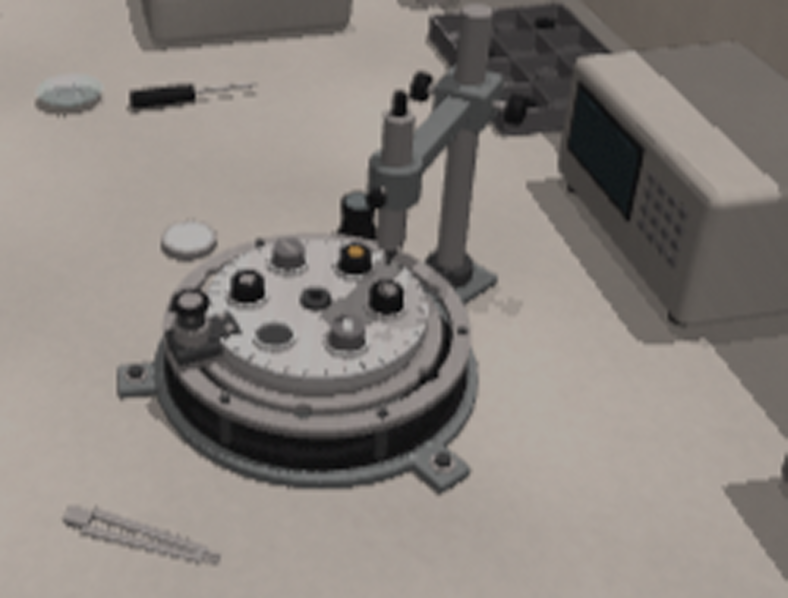

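View pics/t1.png

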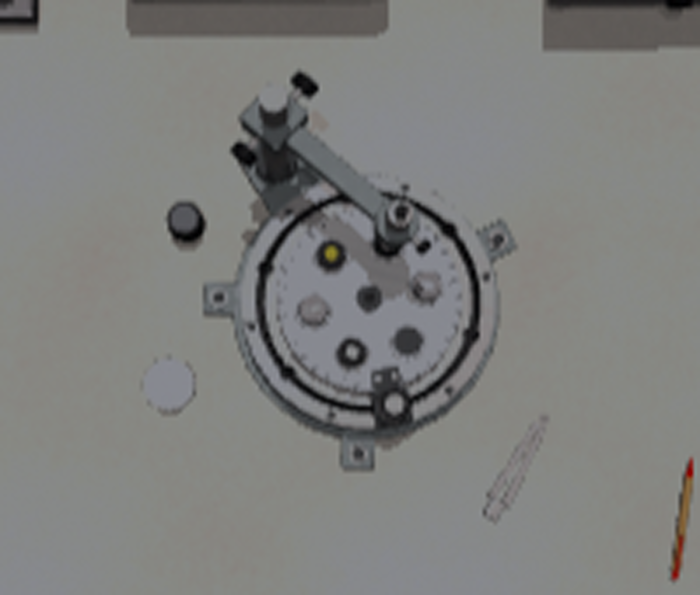

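The side crop shows the plunger head at about (240,214) and the hub at (280,214). The top view has the head at (293,205) and the hub at (285.2,174.6). The column and probe are on the far side, and the empty seat is next to the plunger.

```bash
cat > h.py <<'E'
from plant import robot, imaging, models
import cv2, numpy as np
from scipy.spatial.transform import Rotation as R
def ray(c,px,z):
    m=imaging.camera_model(c); d=R.from_rotvec(m["orientation"]).apply(np.linalg.inv(m["K"])@[px[0],px[1],1.])
    p=m["position"]; return p+d*(z-p[2])/d[2]
def proj(c,X):
    m=imaging.camera_model(c); Y=R.from_rotvec(m["orientation"]).inv().apply(np.asarray(X)-m["position"]); u=Y@m["K"].T; return u[...,:2]/u[...,2:]
E
python3 - <<'E'
from h import *
print("plunger",ray("side",(240,214),.118),ray("top",(292.8,204.8),.118))
print("axis",ray("side",(280,214),.082),ray("top",(285.1,174.5),.082))
print("yellow sp", ray("top",(180+331/3.5-.35,90+253/3.5-.35),.1))
print(R.from_rotvec(robot.read_state()["orientation"]).as_matrix())
for n in ("top","side"):
    im=cv2.imread(f"pics/{n}0.png"); b=(slice(90,260),slice(180,380)) if n=="top" else (slice(120,310),slice(180,430))
E
```

```text
plunger [ 0.48768827 -0.11755043  0.118     ] [ 0.48440393 -0.12804163  0.118     ]
axis [ 0.60430897 -0.09404603  0.082     ] [ 0.60043649 -0.10277628  0.082     ]
yellow sp [ 0.64572174 -0.06159653  0.1       ]
[[-9.65920383e-01  3.31732977e-05  2.58839357e-01]
 [-2.58839359e-01 -8.26830190e-05 -9.65920380e-01]
 [-1.06411448e-05 -9.99999996e-01  8.84517685e-05]]
```

```bash
cat > ov.py <<'E'
from h import *
import sys
def ov(n,src,out,C,ph,box,f):
    im=cv2.imread(src)
    x0,y0,x1,y1=box
    im=cv2.resize(im[y0:y1,x0:x1],None,fx=f,fy=f,interpolation=cv2.INTER_CUBIC)
    im=cv2.convertScaleAbs(im,alpha=1.5)
    def circ(c,r,z,col):
        t=np.linspace(0,2*np.pi,120); P=np.c_[c[0]+r*np.cos(t),c[1]+r*np.sin(t),0*t+z]
        u=(proj(n,P)-[x0,y0]+.5)*f-.5
        cv2.polylines(im,[np.round(u).astype(int)],True,col,1)
    circ(C,.139,.058,(0,255,0)); circ(C,.1,.08,(0,255,255)); circ(C,.15,.0,(255,255,0))
    circ((C[0]+.118*np.cos(ph),C[1]+.118*np.sin(ph)),.016,.118,(0,0,255))
    cv2.imwrite(out,im)
if __name__=="__main__":
    ov("top","pics/top0.png","pics/ovt%s.png"%sys.argv[4],(float(sys.argv[1]),float(sys.argv[2])),float(sys.argv[3]),(220,120,350,230),6)
    ov("side","pics/side0.png","pics/ovs%s.png"%sys.argv[4],(float(sys.argv[1]),float(sys.argv[2])),float(sys.argv[3]),(210,170,350,280),5.5)
E
python3 ov.py .602 -.099 -2.93 a
```

```text
(no output)
```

View pics/ovta.png

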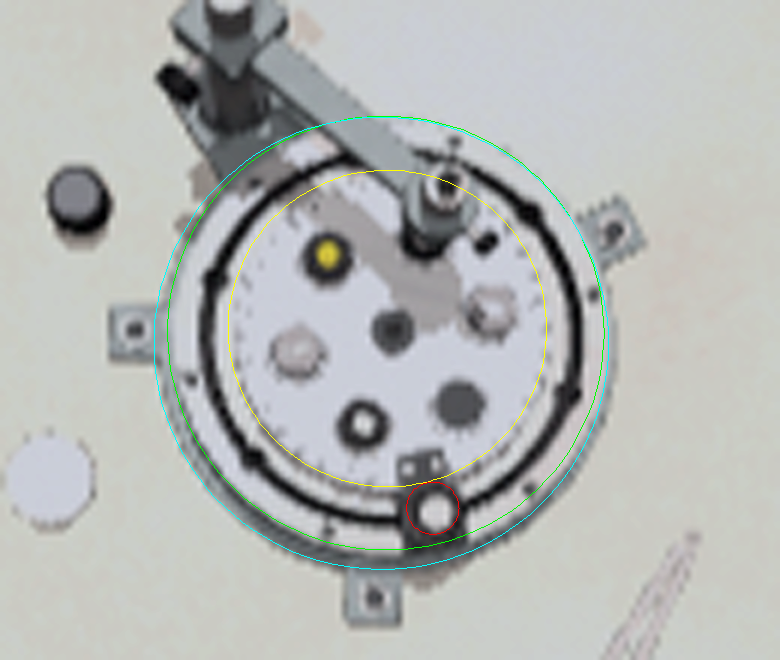

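View pics/ovsa.png

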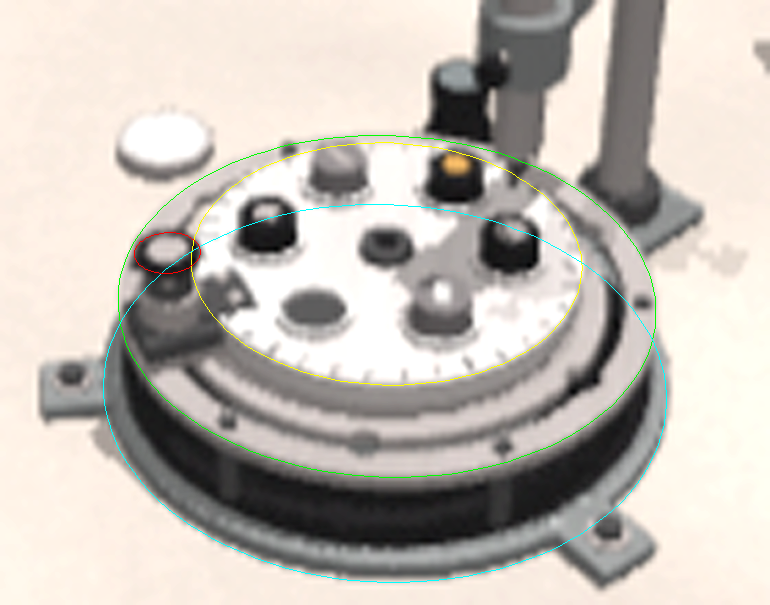

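```bash
python3 - <<'E'
from h import *
print("hole top", ray("top",(261.9,196.1),.058))
for t in ("wash_bottle_mid","loupe_mid","tweezers_mid"):
    models.outline_of
imaging.read_camera("top")
for t in ("wash_bottle_mid","loupe_mid"):
    for d in models.outline_of("top",t)[:1]: print(t,d["confidence"],ray("top",d["pixel"],.1 if 'wash' in t else .046))
E
python3 ov.py .602 -.101 -2.941 b
```

```text
hole top [ 0.52093241 -0.01494218  0.058     ]
wash_bottle_mid 0.9 [ 0.53514351 -0.50125035  0.1       ]
loupe_mid 0.49 [ 0.48988686 -0.13757826  0.046     ]
```

Emit:
carry_out(motion=[0, 0, 0, 0, 7.5, 0, -1, 0, 0, 0, 0, 7.5, 0, -1, -0.02, 0, -0.03, 0, 0, 0, -1, -0.03, 0, -0.04, 0, 0, 0, -1, -0.03, 0, -0.04, 0, 0, 0, -1], squeeze=20)

```text
t: 1.35
tool_pos: [0.2344, -0.4714, 0.1995]
orientation: [-0.02, -2.211, 2.212]
force: [0.9, -0.1, 0.4]
opening: 0.0574
```

View pics/ovtb.png

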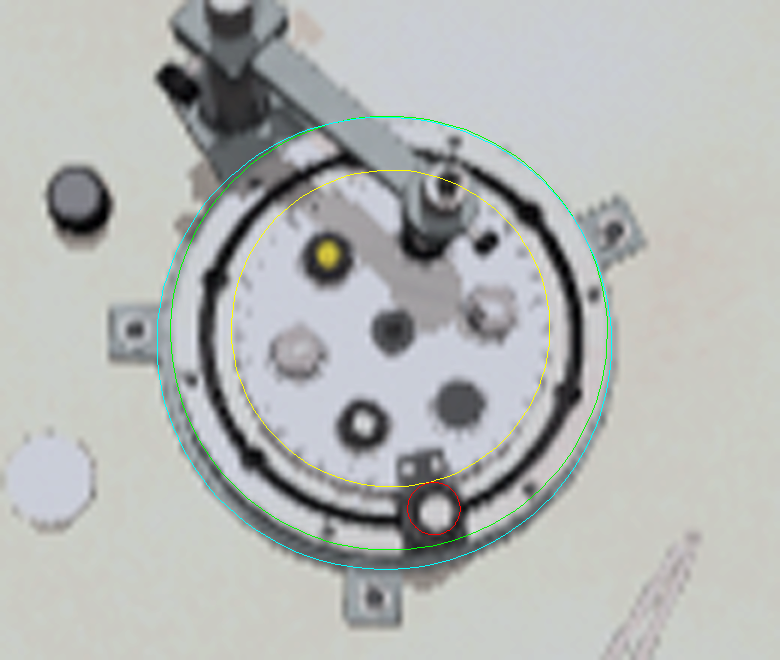

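Overlay now matches the rim, ring and head in both views, and the next hole reads (0.521,-0.015), which fits. Now moving above the plunger.

Emit:
carry_out(motion=[-0.031, 0, -0.043, 0, 0, 0, -1, -0.031, 0, -0.043, 0, 0, 0, -1, -0.031, 0, -0.043, 0, 0, 0, -1, -0.031, 0, -0.043, 0, 0, 0, -1, -0.031, 0, -0.043, 0, 0, 0, -1])

```text
t: 1.85
tool_pos: [0.3842, -0.27, 0.2]
orientation: [-0.026, -2.208, 2.214]
force: [0.4, -0.3, -0.9]
opening: 0.0176
```

Emit:
carry_out(motion=[-0.031, 0, -0.043, 0, 0, 0, -1, -0.031, 0, -0.043, 0, 0, 0, -1, -0.031, 0, -0.043, 0, 0, 0, -1, 0, 0, 0, 0, 0, 0, -1, 0, 0, 0, 0, 0, 0, -1])

```text
t: 2.35
tool_pos: [0.477, -0.1438, 0.2011]
orientation: [-0.021, -2.214, 2.221]
force: [-1.3, -0.0, 0.2]
opening: 0.0009
```

Emit:
carry_out(motion=[-0.0085, 0, -0.019, 0, 0, 0, -1, 0, 0.025, 0, 0, 0, 0, -1, 0, 0.025, 0, 0, 0, 0, -1, 0, 0.004, 0, 0, 0, 0, -1, 0, 0, 0, 0, 0, 0, -1])

```text
t: 2.85
tool_pos: [0.4852, -0.1297, 0.1475]
orientation: [-0.03, -2.209, 2.222]
force: [-0.4, 0.4, 0.4]
opening: 0.0003
```

```bash
python3 - <<'E'
from h import *
s=robot.read_state(); print(s["tool_pos"],s["force"]); M=R.from_rotvec(s["orientation"]).as_matrix(); print(M.round(3)); p=s["tool_pos"]+M[:,1]*.019
for c,b,f in (("side",(200,150,320,260),6),("top",(250,150,350,240),6)):
    im=imaging.read_camera(c)
    im=cv2.resize(im[b[1]:b[3],b[0]:b[2]],None,fx=f,fy=f,interpolation=cv2.INTER_CUBIC)
    im=cv2.convertScaleAbs(im,alpha=1.4)
    u=(proj(c,p)-[b[0],b[1]]+.5)*f; cv2.circle(im,tuple(int(v) for v in u),4,(0,0,255),1)
    cv2.imwrite(f"pics/{c}2.png",im)
E
```

```text
[ 0.48519248 -0.12966665  0.14745454] [-0.35025079  0.36045657  0.41156646]
[[-1.     0.008 -0.019]
 [ 0.019 -0.006 -1.   ]
 [-0.008 -1.     0.006]]
```

View pics/side2.png

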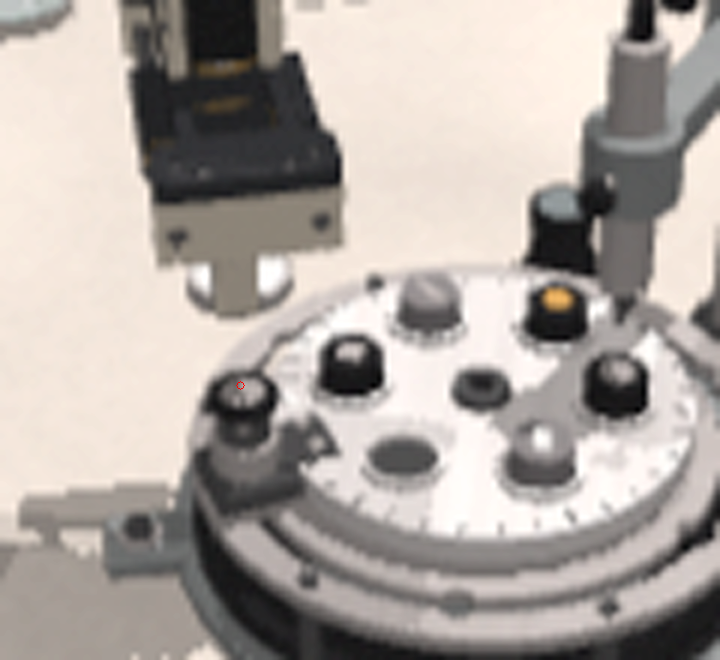

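View pics/top2.png

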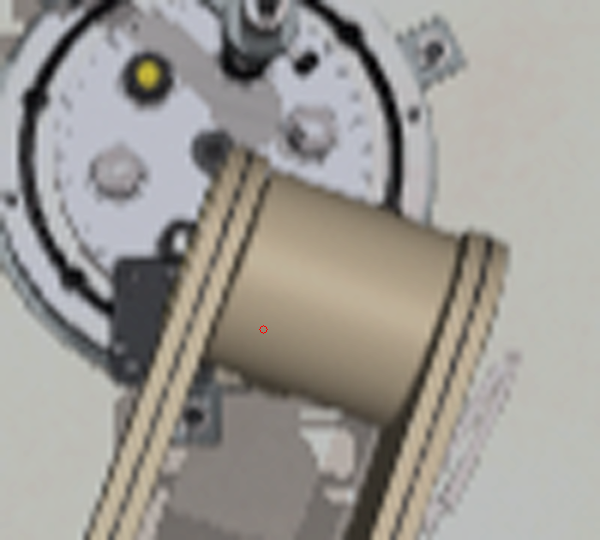

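```bash
python3 - <<'E'
from h import *
print(robot.tips_ahead)
s=robot.read_state(); M=R.from_rotvec(s["orientation"]).as_matrix(); p=s["tool_pos"]
def P(a,b,c): return ((proj("side",p+M@np.array([a,b,c]))-[200,150]+.5)*6).round()
print("tip",P(0,.019,0),P(.0075,.019,.0175),P(-.0075,.019,.0175),P(0,.019,-.0175))
print("tcp",P(0,0,0))
for a in(-.0375,.0375):
  for c in (-.094,.094):
    for b in (-.065,-.1): print(a,b,c,P(a,b,c))
im=imaging.read_camera("side"); cv2.imwrite("pics/side3.png",cv2.resize(im[100:290,150:370],None,fx=3.5,fy=3.5,interpolation=cv2.INTER_CUBIC))
E
```

```text
0.019
tip [242. 384.] [230. 410.] [264. 406.] [237. 360.]
tcp [240. 349.]
-0.0375 -0.065 -0.094 [289. 105.]
-0.0375 -0.1 -0.094 [286.  37.]
-0.0375 -0.065 0.094 [357. 346.]
-0.0375 -0.1 0.094 [354. 271.]
0.0375 -0.065 -0.094 [125. 122.]
0.0375 -0.1 -0.094 [118.  54.]
0.0375 -0.065 0.094 [163. 368.]
0.0375 -0.1 0.094 [156. 293.]
```

View pics/side3.png

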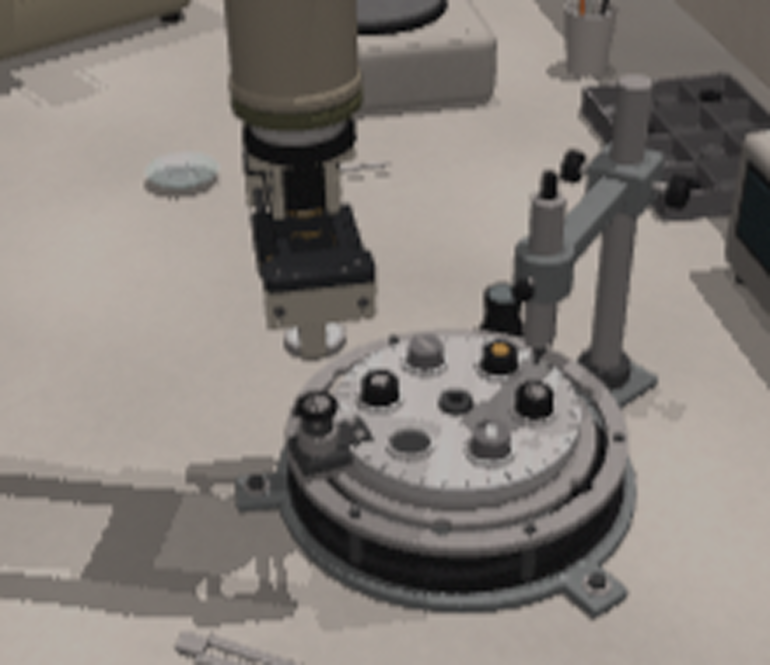

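```bash
python3 - <<'E'
from h import *
s=robot.read_state(); M=R.from_rotvec(s["orientation"]).as_matrix(); p=s["tool_pos"]; print(s["q"])
for c,b,f in (("top",(210,120,400,270),4),("side",(170,100,330,250),4)):
    im=imaging.read_camera(c)
    im=cv2.resize(im[b[1]:b[3],b[0]:b[2]],None,fx=f,fy=f,interpolation=cv2.INTER_CUBIC)
    im=cv2.convertScaleAbs(im,alpha=1.4)
    def P(a,bb,cc): return tuple(int(v) for v in ((proj(c,p+M@np.array([a,bb,cc]))-[b[0],b[1]]+.5)*f))
    k=[P(a,d,e) for a,d,e in ((-.0375,-.065,-.094),(.0375,-.065,-.094),(.0375,-.065,.094),(-.0375,-.065,.094))]
    cv2.polylines(im,[np.array(k)],True,(0,0,255),1); cv2.line(im,P(0,.019,0),P(0,-.065,0),(0,255,0),1)
    cv2.imwrite(f"pics/{c}4.png",im)
E
```

```text
[-0.36033382 -0.11576401  1.83058057 -0.00256762  1.4153057   1.22945882]
```

View pics/top4.png

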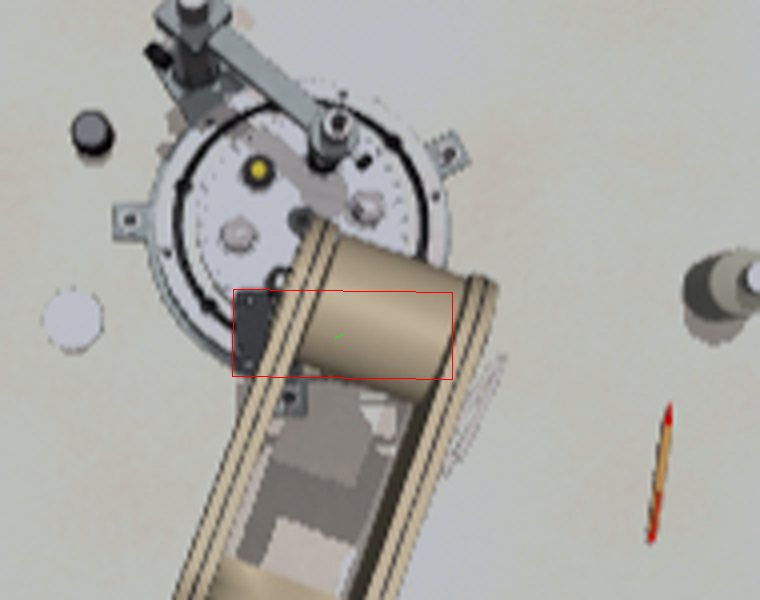

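View pics/side4.png

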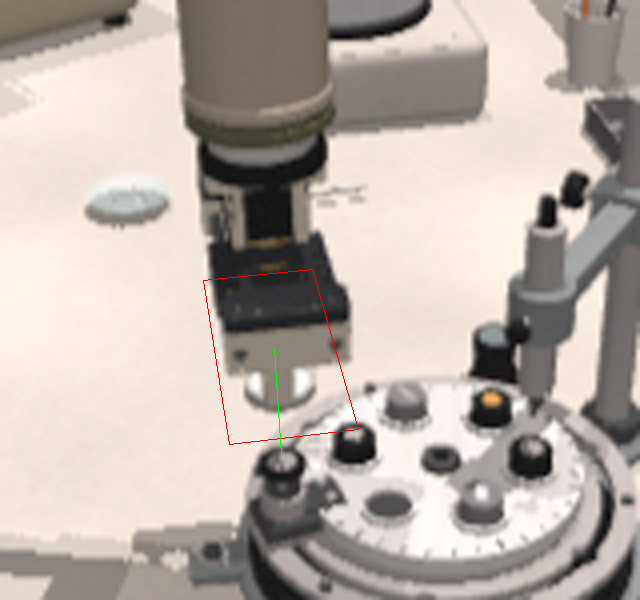

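The top view agrees with the reported pose, but in the side view the fingertips look about 50 mm higher than reported. I'll descend in small rows and compare force against the pictures.

Emit:
carry_out(motion=[0, 0, -0.004, 0, 0, 0, -1, 0, 0.004, 0, 0, 0, 0, -1, 0, 0.004, 0, 0, 0, 0, -1, 0, 0.003, 0, 0, 0, 0, -1, 0, 0, 0, 0, 0, 0, -1])

```text
t: 3.6
tool_pos: [0.488, -0.1253, 0.139]
orientation: [-0.035, -2.211, 2.228]
force: [-0.1, 0.1, -0.1]
opening: 0.0006
```

```bash
cat > look.py <<'E'
from h import *
import sys
n=sys.argv[1]
s=robot.read_state(); M=R.from_rotvec(s["orientation"]).as_matrix(); p=s["tool_pos"]; print(s["t"],p,s["force"],M.round(3).tolist())
for c,b,f in (("side",(190,120,330,260),4.2),):
    im=imaging.read_camera(c); cv2.imwrite(f"pics/raw{n}.png",im)
    im=cv2.resize(im[b[1]:b[3],b[0]:b[2]],None,fx=f,fy=f,interpolation=cv2.INTER_CUBIC)
    im=cv2.convertScaleAbs(im,alpha=1.4)
    def P(a,bb,cc): return tuple(int(v) for v in ((proj(c,p+M@np.array([a,bb,cc]))-[b[0],b[1]]+.5)*f))
    cv2.line(im,P(0,.019,0),P(0,-.065,0),(0,255,0),1)
    cv2.imwrite(f"pics/look{n}.png",im)
E
python3 look.py 5
```

```text
3.6 [ 0.48798013 -0.12527753  0.13898386] [-0.14311821  0.08338892 -0.14221142] [[-1.0, 0.013, -0.018], [0.018, -0.008, -1.0], [-0.014, -1.0, 0.007]]
```

View pics/look5.png

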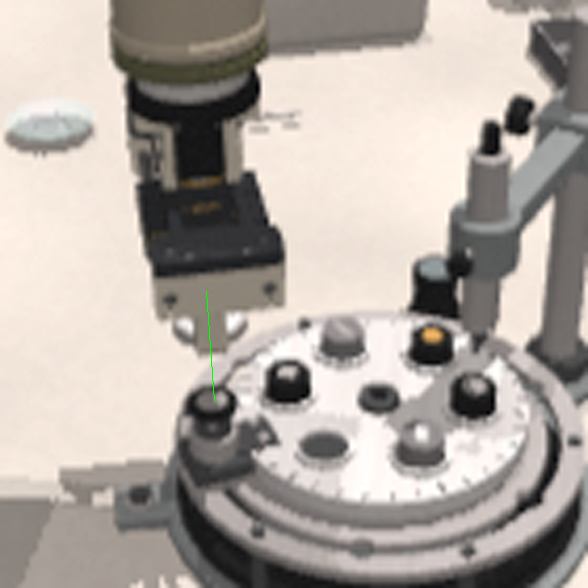

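Emit:
carry_out(motion=[0.0025, 0.005, 0, -0.46, -1.0, -0.75, -1, 0, 0.005, 0, 0, 0, 0, -1, 0, 0.005, 0, 0, 0, 0, -1, 0, 0.005, 0, 0, 0, 0, -1, 0, 0, 0, 0, 0, 0, -1])

```text
t: 4.15
tool_pos: [0.4851, -0.1253, 0.1168]
orientation: [0.003, -2.223, 2.22]
force: [-0.2, 0.4, 0.1]
opening: 0.0006
```

```bash
python3 look.py 6
```

```text
4.15 [ 0.48507195 -0.1252983   0.11684889] [-0.17548264  0.42471891  0.05211807] [[-1.0, -0.002, 0.001], [-0.001, 0.002, -1.0], [0.002, -1.0, -0.002]]
```

View pics/look6.png

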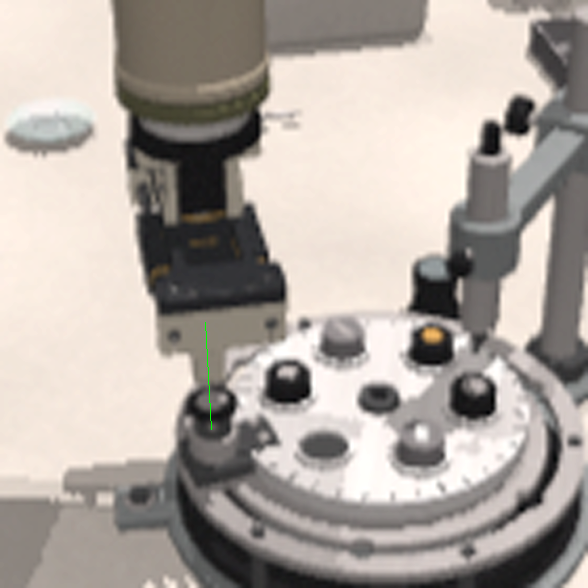

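```bash
python3 - <<'E'
from h import *
a=cv2.imread('pics/raw6.png')[180:250,210:290]; b=cv2.imread('pics/raw5.png')[180:250,210:290]
cv2.imwrite('pics/z6.png',cv2.convertScaleAbs(np.hstack([cv2.resize(v,None,fx=4.9,fy=6.5,interpolation=cv2.INTER_NEAREST) for v in (b,a)]),alpha=1.3))
t=imaging.read_camera("top")
cv2.imwrite('pics/t6.png',cv2.convertScaleAbs(cv2.resize(t[140:240,230:340],None,fx=5.5,fy=5.5,interpolation=cv2.INTER_CUBIC),alpha=1.4))
E
```

```text
(no output)
```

View pics/z6.png

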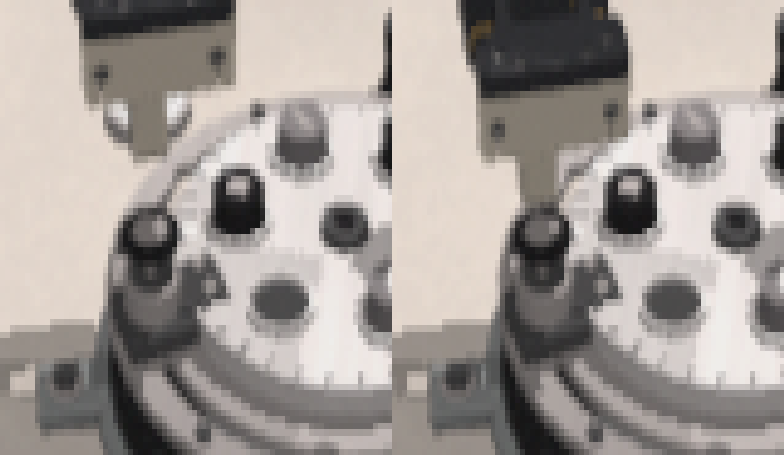

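View pics/t6.png

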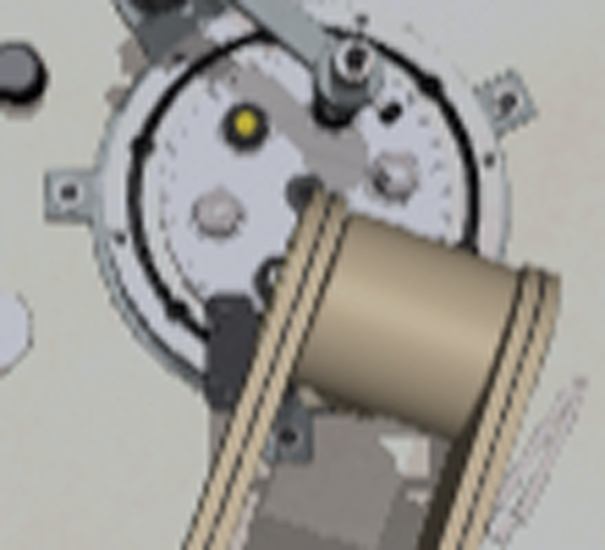

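```bash
python3 - <<'E'
from h import *
for z in (.098,.118,.13,.15,.16,.17): print(z, ray("side",(240,211.5),z))
for z in (.2,.25,.3): print("top body left edge",z, ray("top",(230+206/5.5,140+345/5.5),z))
E
```

```text
0.098 [ 0.492055   -0.08061553  0.098     ]
0.118 [ 0.48923933 -0.10661443  0.118     ]
0.13 [ 0.48754993 -0.12221377  0.13      ]
0.15 [ 0.48473426 -0.14821267  0.15      ]
0.16 [ 0.48332642 -0.16121212  0.16      ]
0.17 [ 0.48191859 -0.17421157  0.17      ]
top body left edge 0.2 [ 0.48842806 -0.03407982  0.2       ]
top body left edge 0.25 [ 0.48594375 -0.03340675  0.25      ]
top body left edge 0.3 [ 0.48345945 -0.03273369  0.3       ]
```

```bash
python3 - <<'E'
from h import *
for z in (.182,.2,.215,.23): print(z, ray("side",(228.5,204.5),z), ray("side",(258.5,201),z))
E
```

```text
0.182 [ 0.45610281 -0.15572884  0.182     ] [ 0.532082 -0.156117  0.182   ]
0.2 [ 0.45438869 -0.18028619  0.2       ] [ 0.52778559 -0.18066116  0.2       ]
0.215 [ 0.45296025 -0.20075065  0.215     ] [ 0.52420524 -0.20111462  0.215     ]
0.23 [ 0.45153181 -0.22121511  0.23      ] [ 0.5206249  -0.22156808  0.23      ]
```

Emit:
carry_out(motion=[0, 0.004, 0, 0, 0, 0, -1, 0, 0.004, 0, 0, 0, 0, -1, 0, 0.004, 0, 0, 0, 0, -1, 0, 0.002, 0, 0, 0, 0, -1, 0, 0, 0, 0, 0, 0, -1])

```text
t: 4.75
tool_pos: [0.486, -0.1255, 0.1031]
orientation: [-0.001, 2.221, -2.22]
force: [-1.2, 0.6, 0.2]
opening: 0.0007
```

```bash
python3 look.py 7; python3 - <<'E'
import cv2
a=cv2.imread('pics/raw7.png')[180:250,210:290]
cv2.imwrite('pics/z7.png',cv2.convertScaleAbs(cv2.resize(a,None,fx=8,fy=8,interpolation=cv2.INTER_NEAREST),alpha=1.3))
E
```

```text
4.75 [ 0.48597074 -0.12551636  0.10311612] [-1.19704374  0.56203703  0.1702206 ] [[-1.0, 0.001, 0.001], [-0.001, 0.001, -1.0], [-0.001, -1.0, -0.001]]
```

View pics/z7.png

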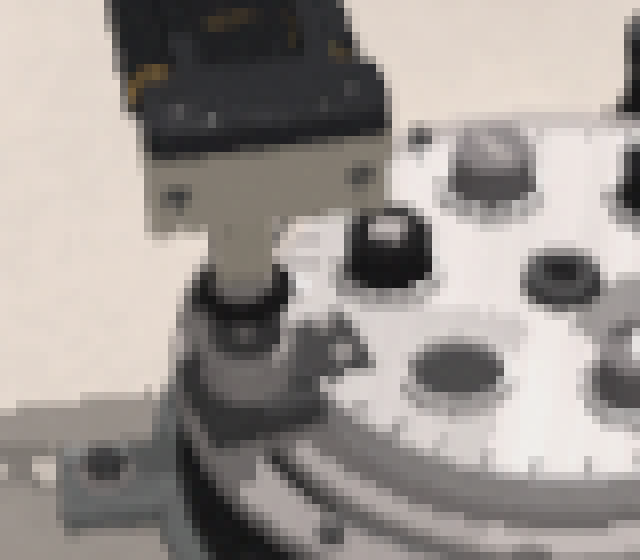

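The fingertips now cover the head's top face, so they're right above it. The offset is in height: true z is about 45 mm above the reported value. Descending to contact.

Emit:
carry_out(motion=[0, 0.004, 0, 0, 0, 0, -1, 0, 0.003, 0, 0, 0, 0, -1, 0, 0.002, 0, 0, 0, 0, -1, 0, 0.001, 0, 0, 0, 0, -1, 0, 0, 0, 0, 0, 0, -1])

```text
t: 5.3
tool_pos: [0.4867, -0.1258, 0.0942]
orientation: [0.001, 2.22, -2.22]
force: [-1.8, 0.9, 5.5]
opening: 0.0001
```

Emit:
carry_out(motion=[0, 0.003, 0, 0, 0, 0, -1, 0, 0.003, 0, 0, 0, 0, -1, 0, 0.003, 0, 0, 0, 0, -1, 0, 0.002, 0, 0, 0, 0, -1, 0, 0.002, 0, 0, 0, 0, -1])

```text
t: 5.8
tool_pos: [0.488, -0.1287, 0.088]
orientation: [0.003, 2.212, -2.224]
force: [-9.4, -0.3, 17.0]
opening: 0.0003
```

```bash
python3 look.py 8; python3 - <<'E'
import cv2
a=cv2.imread('pics/raw8.png')[180:250,210:290]
cv2.imwrite('pics/z8.png',cv2.convertScaleAbs(cv2.resize(a,None,fx=8,fy=8,interpolation=cv2.INTER_NEAREST),alpha=1.3))
E
```

```text
5.8 [ 0.48802462 -0.12874897  0.08803189] [-9.35323201 -0.26585901 16.98526189] [[-1.0, 0.005, 0.002], [-0.002, -0.006, -1.0], [-0.005, -1.0, 0.006]]
```

View pics/z8.png

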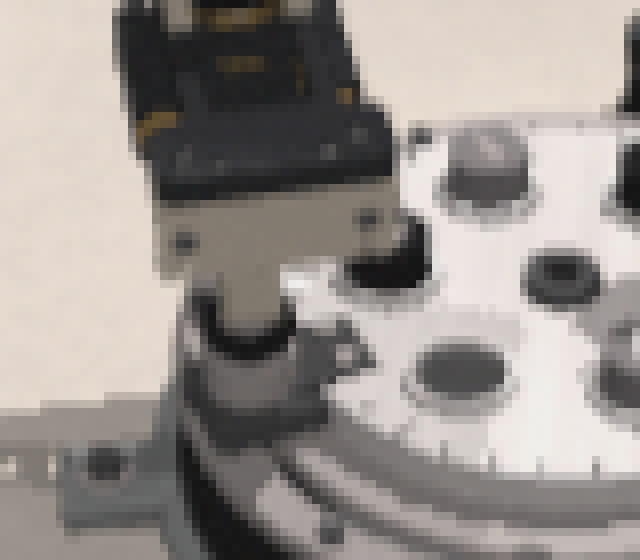

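Plunger is on its bottom stop: the force rose steeply to 17 N, and the head is down on the housing in the picture. Starting the drag.

Emit:
carry_out(motion=[0.0025, 0.001, -0.006, 0, 0, 0, -1, 0.001, 0.001, -0.008, 0, 0, 0, -1, 0, 0.001, -0.008, 0, 0, 0, -1, 0, 0.001, -0.008, 0, 0, 0, -1, 0, 0.001, -0.004, 0, 0, 0, -1])

```text
t: 6.35
tool_pos: [0.4879, -0.0985, 0.0881]
orientation: [0.015, 2.2, -2.23]
force: [-3.3, -1.0, 10.3]
opening: 0.0002
```

```bash
python3 look.py 9
```

```text
6.35 [ 0.48793494 -0.0985013   0.0881484 ] [-3.30536101 -1.00638459 10.27075364] [[-1.0, 0.013, -0.001], [0.0, -0.013, -1.0], [-0.013, -1.0, 0.013]]
```

View pics/look9.png

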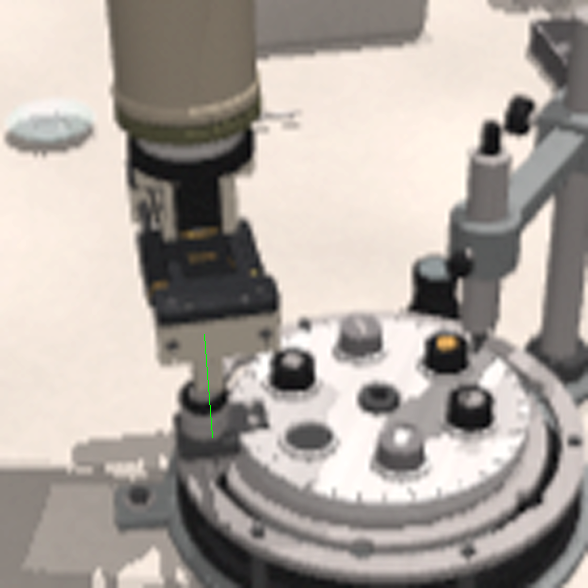

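Emit:
carry_out(motion=[0.0015, 0.001, -0.008, -0.25, 0, -0.25, -1, 0.001, 0.001, -0.008, -0.25, 0, -0.25, -1, 0.0005, 0.001, -0.008, -0.25, 0, -0.25, -1, -0.0005, 0.001, -0.008, 0, 0, 0, -1, -0.001, 0.001, -0.008, 0, 0, 0, -1])

```text
t: 6.9
tool_pos: [0.494, -0.061, 0.0894]
orientation: [0.02, 2.206, -2.222]
force: [0.1, -1.7, 6.8]
opening: 0.0005
```

```bash
python3 look.py 10; python3 -c "
from h import *
p=robot.read_state()['tool_pos'];d=p[:2]-[.601,-.101];print(np.hypot(*d),np.degrees(np.arctan2(d[1],d[0])))"
```

```text
6.9 [ 0.49400691 -0.06099555  0.08939015] [ 0.12943541 -1.73128773  6.8124209 ] [[-1.0, 0.017, -0.002], [0.002, -0.007, -1.0], [-0.017, -1.0, 0.007]]
0.11426720856405495 158.83826314648613
```

View pics/look10.png

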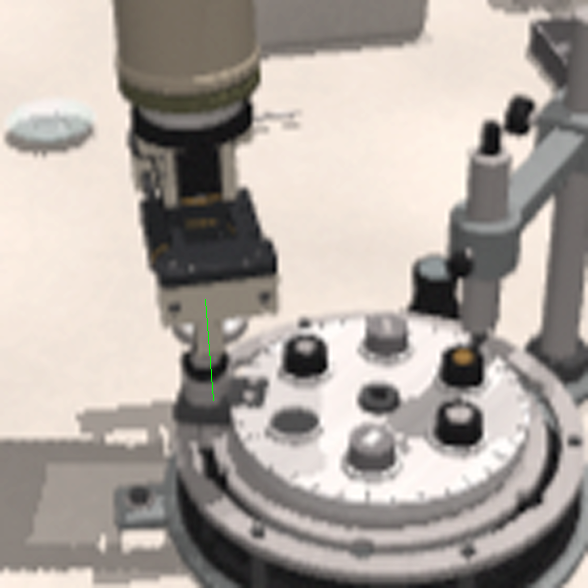

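Emit:
carry_out(motion=[-0.002, 0.0015, -0.007, -0.15, 0, -0.4, -1, -0.0025, 0.0015, -0.007, -0.15, 0, -0.4, -1, -0.003, 0.0015, -0.0068, 0, 0, -0.4, -1, -0.0035, 0.0015, -0.0065, 0, 0, 0, -1, -0.004, 0.0015, -0.0063, 0, 0, 0, -1])

```text
t: 7.45
tool_pos: [0.5149, -0.0273, 0.0881]
orientation: [0.01, 2.214, -2.224]
force: [-3.1, -0.3, 11.3]
opening: 0.0006
```

```bash
python3 look.py 11; python3 -c "
from h import *
p=robot.read_state()['tool_pos'];d=p[:2]-[.601,-.101];print(np.hypot(*d),np.degrees(np.arctan2(d[1],d[0])))"
```

```text
7.45 [ 0.51491104 -0.02728557  0.08809381] [-3.08807876 -0.3421647  11.28515897] [[-1.0, 0.007, -0.002], [0.002, -0.005, -1.0], [-0.007, -1.0, 0.005]]
0.11331478498992587 138.73120062935928
```

View pics/look11.png

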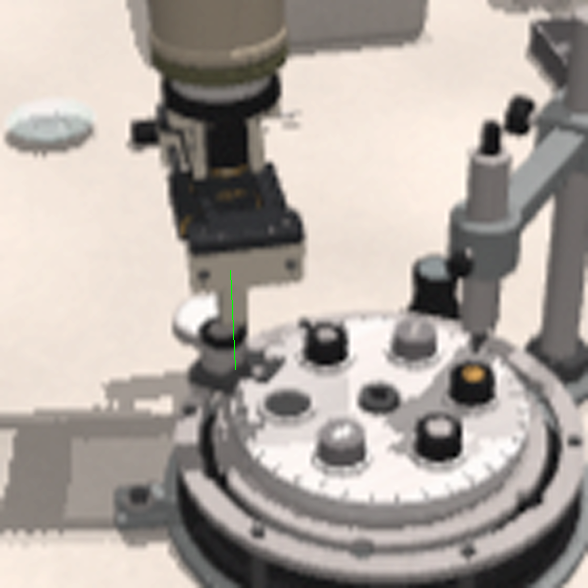

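```bash
python3 - <<'E'
from h import *
A=np.array([.602,-.1])
def ang(n,px,o,f,z=.1):
    p=ray("side",(o[0]+(px[0]+.5)/f-.5,o[1]+(px[1]+.5)/f-.5),z)[:2]-A; a=np.degrees(np.arctan2(p[1],p[0]));print(n,np.hypot(*p),a); return a
o=(210,170);f=5.5
y0=ang("y0",(456,164),o,f); b0=ang("b0",(268,210),o,f); d0=ang("d0",(512,228),o,f); e0=ang("hole0",(316,307),o,f,.082);g0=ang("g0",(442,292),o,f)
o=(190,120);f=4.2
y=ang("y",(472,373),o,f); b=ang("b",(326,332),o,f);d=ang("d",(440,425),o,f);e=ang("h",(288,403),o,f,.082);g=ang("g",(343,433),o,f)
for u in (y0-y,b0-b,d0-d,e0-e,g0-g): print(u%360)
E
```

```text
y0 0.06498292583570071 42.08741758057615
b0 0.06153167079853092 157.44930057659383
d0 0.06353119115962984 -14.569697644639486
hole0 0.05697843595172818 -140.47411825949007
g0 0.06003991988667209 -76.57455970780163
y 0.06314709757417418 -3.5970762834806314
b 0.06619308538105298 110.43263528236767
d 0.05980458028977549 -62.54273491614506
h 0.060795387685322465 169.4197046613532
g 0.059933390906738826 -125.63976505900288
45.68449386405678
47.01666529422616
47.973037271505575
50.10617707915674
49.06520535120126
```

Emit:
carry_out(motion=[-0.003, 0.0005, -0.005, 0, 0, -0.3, -1, -0.0033, 0.0005, -0.0046, 0, 0, -0.2, -1, -0.0038, 0.0005, -0.0042, 0, 0, 0, -1, -0.0042, 0.0005, -0.0036, 0, 0, 0, -1, 0, 0.0005, 0, 0, 0, 0, -1])

```text
t: 8.0
tool_pos: [0.5349, -0.0087, 0.0903]
orientation: [0.011, 2.212, -2.225]
force: [-1.8, 2.0, 6.1]
opening: 0.0006
```

```bash
python3 look.py 12; python3 -c "
from h import *
p=robot.read_state()['tool_pos'];d=p[:2]-[.601,-.101];print(np.hypot(*d),np.degrees(np.arctan2(d[1],d[0])))"
```

```text
8.0 [ 0.53494746 -0.00874791  0.09027369] [-1.84840993  2.04274185  6.12083988] [[-1.0, 0.008, -0.002], [0.002, -0.006, -1.0], [-0.008, -1.0, 0.006]]
0.11349789703569899 125.63466215449868
```

View pics/look12.png

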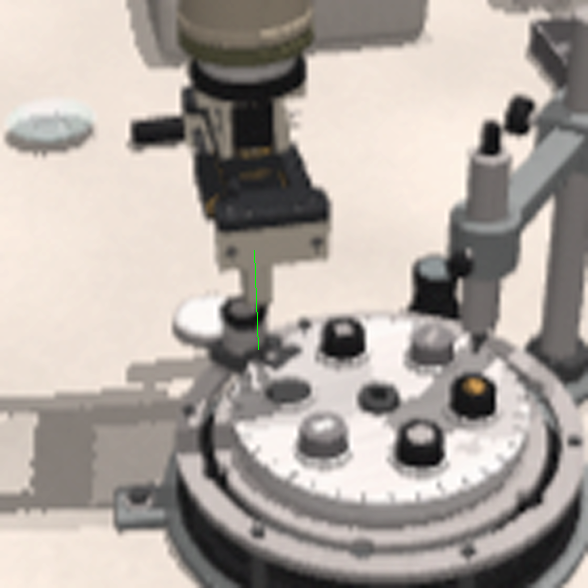

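```bash
python3 - <<'E'
from h import *
A=np.array([.602,-.1])
def ang(px,o,f,z=.1):
    p=ray("side",(o[0]+(px[0]+.5)/f-.5,o[1]+(px[1]+.5)/f-.5),z)[:2]-A; return np.degrees(np.arctan2(p[1],p[0]))
o=(210,170);f=5.5
a0=[ang(p,o,f) for p in ((456,164),(268,210),(512,228),(442,292))]+[ang((316,307),o,f,.082)]
o=(190,120);f=4.2
a1=[ang(p,o,f) for p in ((474,386),(343,328),(420,437),(324,428))]+[ang((289,391),o,f,.082)]
print([(x-y)%360 for x,y in zip(a0,a1)])
# zoom compare
a=cv2.imread('pics/raw12.png')[185:250,225:325]; b=cv2.imread('pics/side0.png')[185:250,225:325]
cv2.imwrite('pics/z12.png',cv2.convertScaleAbs(np.vstack([cv2.resize(v,None,fx=4.5,fy=4.5,interpolation=cv2.INTER_CUBIC) for v in (b,a)]),alpha=1.3))
E
```

```text
[np.float64(58.67910896230609), np.float64(58.20344919888683), np.float64(64.49367933833723), np.float64(61.30181071164807), np.float64(62.47911305477146)]
```

View pics/z12.png

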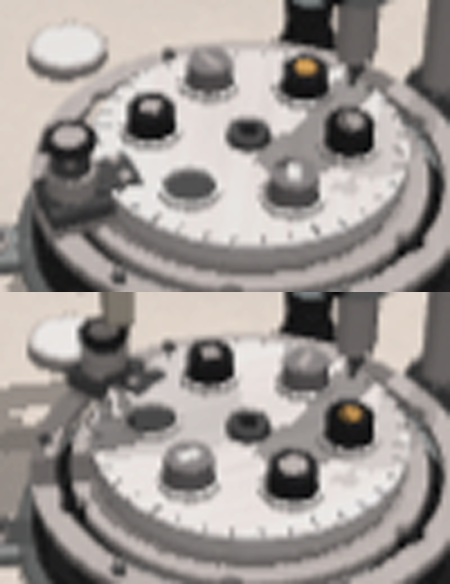

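The specimens sit at the seat positions of the start picture, shifted by one (mean estimate about 61°). Lifting straight up slowly.

Emit:
carry_out(motion=[0, -0.002, 0, 0, 0, 0, -1, 0, -0.003, 0, 0, 0, 0, -1, 0, -0.004, 0, 0, 0, 0, -1, 0, -0.004, 0, 0, 0, 0, -1, 0, -0.006, 0, 0, 0, 0, -1])

```text
t: 8.55
tool_pos: [0.5347, -0.0082, 0.1097]
orientation: [0.01, 2.213, -2.224]
force: [0.3, 0.4, 0.1]
opening: 0.0003
```

Emit:
carry_out(motion=[0, -0.01, 0, 0, 0, 0, -1, 0, -0.02, 0, 0, 0, 0, -1, 0, -0.03, 0, 0, 0, 0, -1, 0, -0.03, 0, 0, 0, 0, -1, 0, 0, 0, 0, 0, 0, -1])

```text
t: 9.05
tool_pos: [0.5333, -0.0078, 0.2048]
orientation: [0.009, 2.213, -2.224]
force: [-0.8, 0.6, 0.3]
opening: 0.0009
```

```bash
python3 look.py 13;python3 - <<'E'
from h import *
a=cv2.imread('pics/raw13.png')[160:250,215:325]; b=cv2.imread('pics/side0.png')[185:250,215:325]
cv2.imwrite('pics/z13.png',cv2.convertScaleAbs(np.vstack([cv2.resize(v,None,fx=3.8,fy=3.8,interpolation=cv2.INTER_CUBIC) for v in (b,a)]),alpha=1.3))
E
```

```text
9.05 [ 0.53331998 -0.00776486  0.20480932] [-0.78826247  0.64730057  0.34225144] [[-1.0, 0.007, -0.002], [0.002, -0.005, -1.0], [-0.007, -1.0, 0.005]]
```

View pics/z13.png

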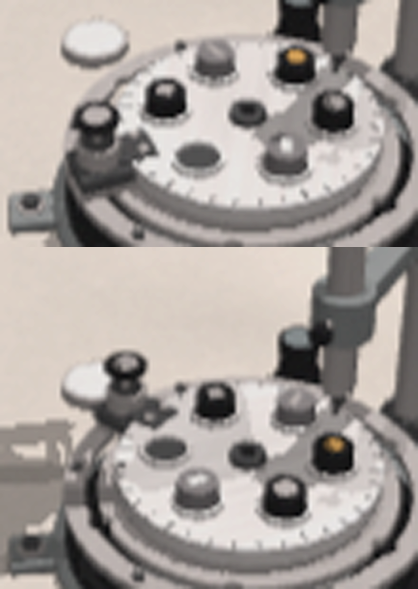

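The head stands clear of its housing with the neck visible, and the specimens match the start seats. Measuring both.

```bash
python3 - <<'E'
from h import *
A=np.array([.602,-.0995]); raw=cv2.imread('pics/raw13.png'); b=(220,160,280,220); f=10
im=cv2.convertScaleAbs(cv2.resize(raw[b[1]:b[3],b[0]:b[2]],None,fx=f,fy=f,interpolation=cv2.INTER_CUBIC),alpha=1.4)
ph=np.radians(131.5); H=A+.118*np.array([np.cos(ph),np.sin(ph)]); t=np.linspace(0,2*np.pi,80)
for z,c in ((.118,(0,0,255)),(.110,(0,255,0))):
    P=np.c_[H[0]+.016*np.cos(t),H[1]+.016*np.sin(t),0*t+z]; cv2.polylines(im,[((proj("side",P)-b[:2]+.5)*f).astype(int)],True,c,1)
cv2.imwrite('pics/fin.png',im)
# fit table angle: specimen tops segmentation by shift of yellow vs d0 patch position
g0=cv2.cvtColor(cv2.imread('pics/side0.png'),6); g1=cv2.cvtColor(raw,6)
def m(px0):  # template of dark-mount edge at t0 seat vs neighbourhood now
    x,y=px0; T=cv2.Laplacian(cv2.GaussianBlur(g0,(3,3),0),cv2.CV_32F)[y-9:y+9,x-8:x+8]; S=cv2.Laplacian(cv2.GaussianBlur(g1,(3,3),0),cv2.CV_32F)[y-14:y+14,x-13:x+13]
    r=cv2.matchTemplate(S,T,cv2.TM_CCOEFF_NORMED); _,v,_,l=cv2.minMaxLoc(r); print(px0,l[0]-5,l[1]-5,round(v,2))
for p in ((303,214),(290,225),(272,202)): m(p)
E
```

```text
(303, 214) 0 0 0.96
(290, 225) 0 0 0.8
(272, 202) 0 0 0.8
```

View pics/fin.png

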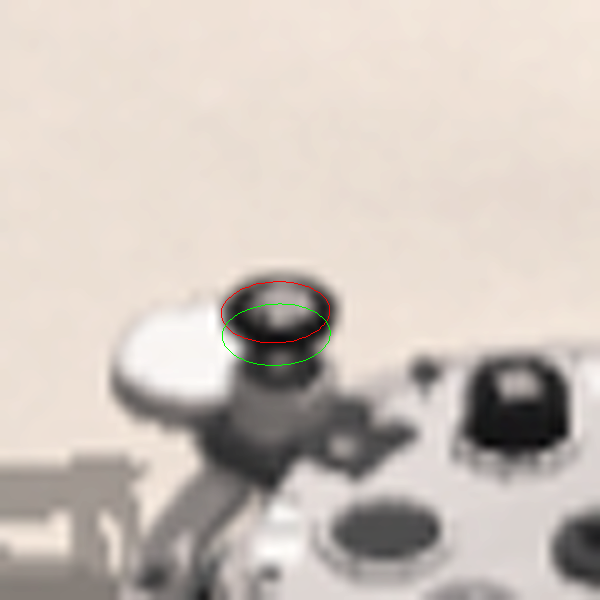

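```bash
python3 -c "
from plant import robot
print(robot.close_job())"
```

```text
the job is handed in; nothing more can be done
None
```

I indexed the table one station clockwise and handed the job in at about 9 s of the 43 s allowed. I pressed the plunger to its bottom stop with shut fingertips, dragged it round to the next hole, let it spring up and lifted straight off.

**Last checks (side camera):**
- **Plunger:** the head stands at its full-up height over the next hole, with the neck visible. The 118 mm outline fits it and the 110 mm one does not.
- **Angle:** three specimens matched the start seats, shifted by one, with 0 px difference. One pixel is about 2.6°, coarser than the 1.4° tolerance, so the fine angle rests on the plunger having locked into the hole.
- **Specimens and arm:** all five specimens stand in their seats, and the arm is well clear with the force reading near zero. I did not measure whether the bystander objects had moved; none looked shifted in the side pictures.

**What disagreed:**
- **Height:** the reported tool height did not fit the side camera or the contact. Touching the head came about 43 mm lower in the readings than expected. I used the pictures and the contact force instead.
- **Drag:** the fingertip slipped about 4–5° ahead of the table during the drag, and ran about 4 mm nearer the table axis than planned. The table itself was at about 61° before release.
- **Backward drift:** pressing shifted the fingers about 3 mm backwards, at most about 0.03 rad of table turn. That is within the 0.15 rad limit.

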